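Hang the fired colour sample tiles in front of their paint jars

ROBOT

A 6-joint arm with a two-finger parallel gripper is mounted at the origin on the work surface. World frame = base frame: x ahead of the robot, y to its left, z up, the work surface at z = 0. Lengths are in m, angles in rad, forces in N, time in s.
With the tool pointing down it reaches from about 0.3 to 0.825 m from the base axis. Payload 5.4 kg.
Tool frame: the origin (TCP) lies at the very end of the fingers, on their centre line; the grasp point (between the pads) lies 19 mm behind it; z points along the fingers, y is the line along which they close (so a half turn about z gives the same grasp; the last joint's range is limited). The gripper opens to 92 mm and grips with 3 to 60 N. Pads are 20 mm wide; open, the fingers measure 128 mm over their backs; the gripper's body (75 mm by 189 mm) begins 69 mm behind the grasp point.
Start: joints at [-1.461, 0.158, 1.597, -0, 1.386, -0.21], TCP at [0.181, -0.546, 0.185] pointing down, gripper open.
Joint ranges: [-2.91, 2.91], [-0.94, 2.29], [0.18, 2.7], [-1.29, 4.43], [0.17, 2.64], [-3, 3]. Speed limits (rad/s): [2.57, 2.57, 3.14, 3.14, 3.14, 3.14].

INTERFACE

Orientations are given as a rotation vector (axis times angle).
In Python, from workcell import bot gives the robot as it stands. Calls block until the motion is done:
- bot.goto(position, orientation): joint-space move of the TCP to a pose.
- bot.line_to(position, rot=None, max_speed=0.15): straight line of the TCP; rot=None keeps the orientation; max_speed is the mean speed in m/s.
- bot.set_joints(angles): joint-space move.
- bot.set_gripper(opening, newtons=None): opening from 0.0 (shut) to 1.0 (fully open); newtons is the grip in N (None keeps the last); returns when the fingers have stopped.
- bot.hold(seconds).
- bot.inverse_kinematics(position, orientation): joint angles nearest the present ones, or None.
- bot.read_camera(name): name is "side" or "top"; returns a dict with "pixels" (400x640x3 uint8, blue, green, red), "fx", "fy", "cx", "cy" (pixels), "R" (3x3) and "t" (3): a world point X has camera coordinates R X + t. Camera axes: x right, y down, z forward; pixel columns grow to the right and rows downward; lengths in m; the calibration is good to about 2 mm. A picture is of the moment at which its call begins. There is no depth.
A pose or a line that the arm cannot do raises bot.MotionError and nothing moves.
- bot.job_done(): hands the job in; it is judged then, once.
Readings, each from a call of its own:
- bot.current_clock(): time.
- bot.current_joints(): joint angles.
- bot.current_joint_vel(): joint speeds.
- bot.current_effort(): joint torques, N m.
- bot.current_ee_pos(): TCP position.
- bot.current_tool_rot(): TCP orientation.
- bot.current_contact_force(): force on the tool from outside, world axes, zero at the start.
- bot.current_ft_torque(): the same for the moment, N m.
- bot.current_opening(): opening from 0.0 (shut) to 1.0 (fully open).
- bot.current_grip_force(): force on a finger pad.
Only numpy, scipy, OpenCV 4.12 (cv2) and the standard library are available. Lean on these libraries where they do the work, as an engineer would, in place of code of your own. Each camera call takes 0.05 s, during which the arm holds its last target. There are 200 camera calls.

TASK

Move the four fired sample tiles from the steel rack to the wooden display stand and hang each one squarely in front of the jar of its own colour, painted face up, its nib hooked behind the upper rail and its back lying on both rails. Set the tiles down without dropping them, and do not shift or tip the jars or the black rinse cup.

Things in the scene. Friction and masses are not known exactly. Their poses are not given: they have to be found in the camera images.
- stand: Fixed wooden stand, base 185 x 330 x 12 mm; two wooden rails along y carry tiles on a 30 deg slope, jars behind. Origin at table height below the hung tiles' line; x uphill to the jars, z up. Hung tile: centre x 0 to 9, z 50 to 55 mm, axes parallel. Rails 10 x 8 mm: upper at x 31 z 59, lower x -25 z 27; open between (43 mm clear), but a 14 mm bracket runs below the middle of each end place.
- tile_blue: Cream tile, blue face, 44 x 90 x 8 mm, 75 g; nib across its upper end, 8 mm thick, 9 mm below the back. Starts hung on two 8 mm rods of a fixed open steel rack (legs under the end tiles), 30 deg slope, 88 mm apart; lifting straight up frees it. Origin: plate centre (50 mm above the table). Axes as hung: z up, y width, x level, uphill: upper end x 39 z 22, lower x -39 z -22 mm.
- tile_yellow: Cream tile, yellow face, 44 x 90 x 8 mm, 75 g; nib across its upper end, 8 mm thick, 9 mm below the back. Starts hung on two 8 mm rods of a fixed open steel rack (legs under the end tiles), 30 deg slope, 88 mm apart; lifting straight up frees it. Origin: plate centre (50 mm above the table). Axes as hung: z up, y width, x level, uphill: upper end x 39 z 22, lower x -39 z -22 mm.
- tile_red: Cream tile, red face, 44 x 90 x 8 mm, 75 g; nib across its upper end, 8 mm thick, 9 mm below the back. Starts hung on two 8 mm rods of a fixed open steel rack (legs under the end tiles), 30 deg slope, 88 mm apart; lifting straight up frees it. Origin: plate centre (50 mm above the table). Axes as hung: z up, y width, x level, uphill: upper end x 39 z 22, lower x -39 z -22 mm.
- tile_green: Cream tile, green face, 44 x 90 x 8 mm, 75 g; nib across its upper end, 8 mm thick, 9 mm below the back. Starts hung on two 8 mm rods of a fixed open steel rack (legs under the end tiles), 30 deg slope, 88 mm apart; lifting straight up frees it. Origin: plate centre (50 mm above the table). Axes as hung: z up, y width, x level, uphill: upper end x 39 z 22, lower x -39 z -22 mm.
- jar_blue: Closed round paint jar, blue lid and paint, 45 mm across, 58 mm high, loose on the stand's base 12 mm above the table; four in a row 88 mm apart, 92 mm uphill of the hung tiles' centres. Origin: centre of underside; axes parallel to the stand's. The blue tile belongs on the rails straight in front of it (same y along the stand).
- jar_yellow: Closed round paint jar, yellow lid and paint, 45 mm across, 58 mm high, loose on the stand's base 12 mm above the table; four in a row 88 mm apart, 92 mm uphill of the hung tiles' centres. Origin: centre of underside; axes parallel to the stand's. The yellow tile belongs on the rails straight in front of it (same y along the stand).
- jar_red: Closed round paint jar, red lid and paint, 45 mm across, 58 mm high, loose on the stand's base 12 mm above the table; four in a row 88 mm apart, 92 mm uphill of the hung tiles' centres. Origin: centre of underside; axes parallel to the stand's. The red tile belongs on the rails straight in front of it (same y along the stand).
- jar_green: Closed round paint jar, green lid and paint, 45 mm across, 58 mm high, loose on the stand's base 12 mm above the table; four in a row 88 mm apart, 92 mm uphill of the hung tiles' centres. Origin: centre of underside; axes parallel to the stand's. The green tile belongs on the rails straight in front of it (same y along the stand).
- water_cup: Bystander: black open rinse cup for brushes, 72 mm across the rim, 85 mm high, standing loose on the table beyond the racks. Origin: centre of its underside.

How it is judged:
At the end, for the whole second after the job is handed in: Each tile hangs at rest on the stand: within 12 mm of its jar's middle along the rails, 10 mm of fully hooked up the slope, 0.08 rad of the rails' slope, square within 0.15 rad. Jars upright and within 15 mm, cup upright and within 20 mm, of their starts (y of tile_blue in the frame of jar_blue between -0.012 and 0.012 m and x of tile_blue in the frame of stand between -0.005 and 0.012 m and z of tile_blue in the frame of stand between 0.045 and 0.059 m and angle between each of tile_blue, tile_yellow, tile_red, tile_green's own z axis and vertical below 0.08 rad and angle between the y axis of each of tile_blue, tile_yellow, tile_red, tile_green and the y axis of stand, either way round below 0.15 rad and contact force between each of tile_blue, tile_yellow, tile_red, tile_green and stand above 0.1 N and linear speed of each of tile_blue, tile_yellow, tile_red, tile_green below 0.02 m/s and distance of each of jar_blue, jar_yellow, jar_red, jar_green from where it was at the start of the episode below 0.015 m and angle between each of jar_blue, jar_yellow, jar_red, jar_green, water_cup's own z axis and vertical below 0.1 rad and y of tile_yellow in the frame of jar_yellow between -0.012 and 0.012 m and x of tile_yellow in the frame of stand between -0.005 and 0.012 m and z of tile_yellow in the frame of stand between 0.045 and 0.059 m and y of tile_red in the frame of jar_red between -0.012 and 0.012 m and x of tile_red in the frame of stand between -0.005 and 0.012 m and z of tile_red in the frame of stand between 0.045 and 0.059 m and y of tile_green in the frame of jar_green between -0.012 and 0.012 m and x of tile_green in the frame of stand between -0.005 and 0.012 m and z of tile_green in the frame of stand between 0.045 and 0.059 m and distance of water_cup from where it was at the start of the episode below 0.02 m); the robot touches nothing.
It fails at once if a tile is dropped (falls free of the fingers faster than 0.6 m/s) ((linear speed of tile_blue above 0.6 m/s and contact force between tile_blue and the fingers below 0.01 N) or (linear speed of tile_yellow above 0.6 m/s and contact force between tile_yellow and the fingers below 0.01 N) or (linear speed of tile_red above 0.6 m/s and contact force between tile_red and the fingers below 0.01 N) or (linear speed of tile_green above 0.6 m/s and contact force between tile_green and the fingers below 0.01 N)).
It fails at once if a jar is shifted by more than 15 mm or tipped (distance of any of jar_blue, jar_yellow, jar_red, jar_green from where it was at the start of the episode above 0.015 m or angle between any of jar_blue, jar_yellow, jar_red, jar_green's own z axis and vertical above 0.3 rad).
It fails at once if the rinse cup is shifted by more than 20 mm or tipped (distance of water_cup from where it was at the start of the episode above 0.02 m or angle between water_cup's own z axis and vertical above 0.3 rad).
It also fails if it takes over 128 s, if anything falls off the work surface, if the arm or the gripper's body presses on something with over 40 N, if the wrist force passes 120 N, or if a joint passes its speed limit or range.

## Working session

There is one attempt and no reset: what is moved stays moved. The work goes in short steps, each a Python script; the robot and the scene stay as the last script left them, time stands still between calls to the robot, and variables do not carry over. Pictures are saved under pics/ and viewed, at most 14 in all, crops included, and the job is handed in when it is done.

```bash
mkdir -p pics; python3 - <<'E'
from workcell import bot
import cv2,numpy as np
for n in("top","side"):
    c=bot.read_camera(n); cv2.imwrite(f"pics/{n}0.png",c["pixels"])
    print(n,c["fx"],c["fy"],c["cx"],c["cy"],c["R"],c["t"], -np.array(c["R"]).T@c["t"])
E
```

```text
top 375.22915246649393 375.22915246649393 313.56512752024014 198.08393660347045 [[-2.70619568e-02 -9.99619062e-01 -5.42055135e-03]
 [-9.85618842e-01  2.75869798e-02 -1.66716694e-01]
 [ 1.66802722e-01  8.30917588e-04 -9.85989940e-01]] [0.01409332 0.6038474  0.90880563] [ 0.44395352 -0.00332552  0.99682104]
side 465.946618009925 465.946618009925 318.0038703942284 202.44552467101707 [[-0.97508599 -0.22153426 -0.01139698]
 [-0.15134958  0.70197025 -0.69593899]
 [ 0.16217467 -0.67687542 -0.71801047]] [0.61135222 0.14204735 1.10834418] [0.43787444 0.78593339 0.90162659]
```

View pics/top0.png

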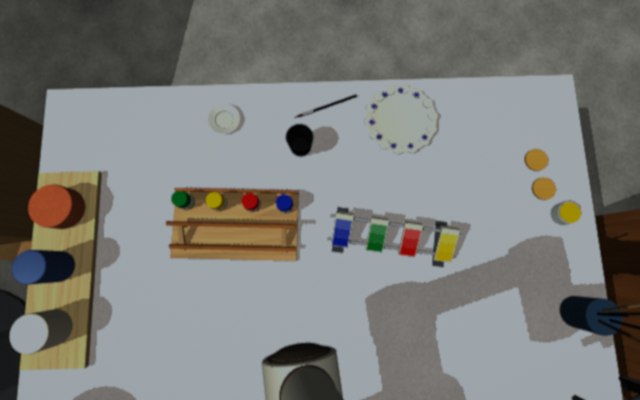

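View pics/side0.png

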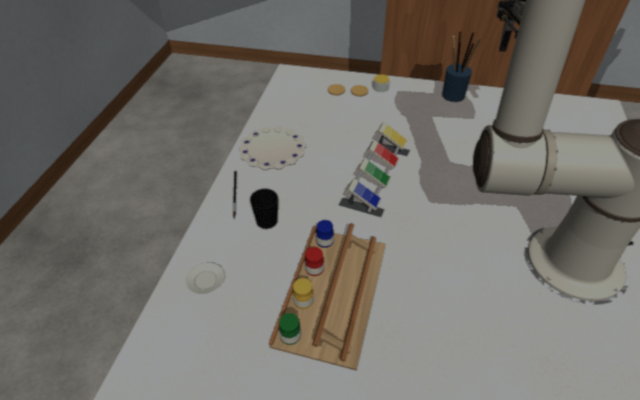

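Both views show the rack (top, cols 330–460, rows 207–265) and the stand (cols 167–305, rows 187–262). I'll enlarge both areas.

```bash
python3 - <<'E'
import cv2,numpy as np
t=cv2.imread("pics/top0.png");s=cv2.imread("pics/side0.png")
def crop(im,x,y,w,h,k,n):
    c=cv2.resize(im[y:y+h,x:x+w],None,fx=k,fy=k,interpolation=cv2.INTER_CUBIC)
    c=cv2.convertScaleAbs(c,alpha=1.3)
    for u in range(x,x+w):
        if u%10==0: cv2.line(c,((u-x)*k,0),((u-x)*k,6 if u%50 else 14),(255,0,255),1); cv2.putText(c,str(u),((u-x)*k,24),0,.35,(255,0,255),1)
    for v in range(y,y+h):
        if v%10==0: cv2.line(c,(0,(v-y)*k),(6,(v-y)*k),(255,0,255),1); cv2.putText(c,str(v),(8,(v-y)*k+4),0,.35,(255,0,255),1)
    cv2.imwrite(n,c)
crop(t,322,197,146,80,5,"pics/c_rack.png")
crop(t,160,180,158,90,5,"pics/c_stand.png")
crop(s,265,115,155,120,5,"pics/c_side_rack.png")
crop(s,265,215,125,150,4,"pics/c_side_stand.png")
E
```

```text
(no output)
```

View pics/c_rack.png

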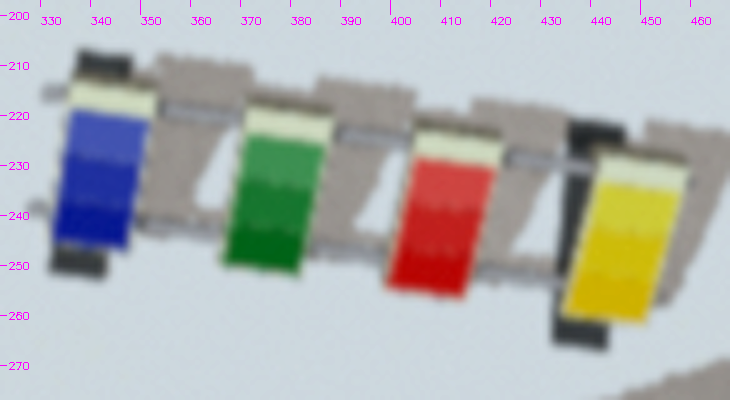

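View pics/c_stand.png

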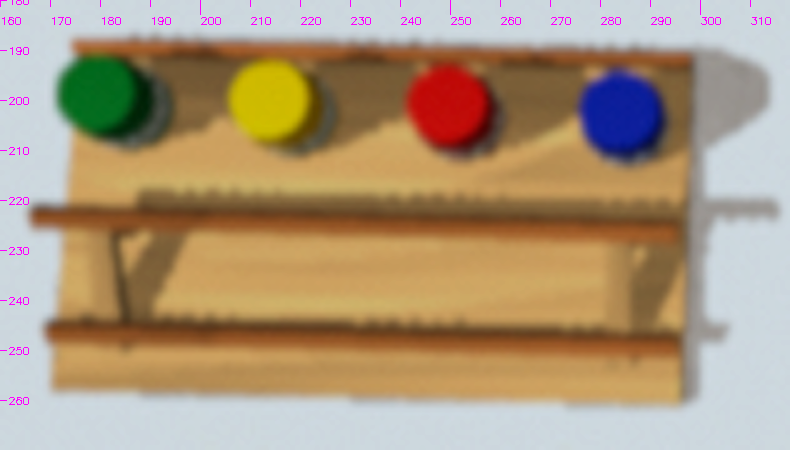

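View pics/c_side_rack.png

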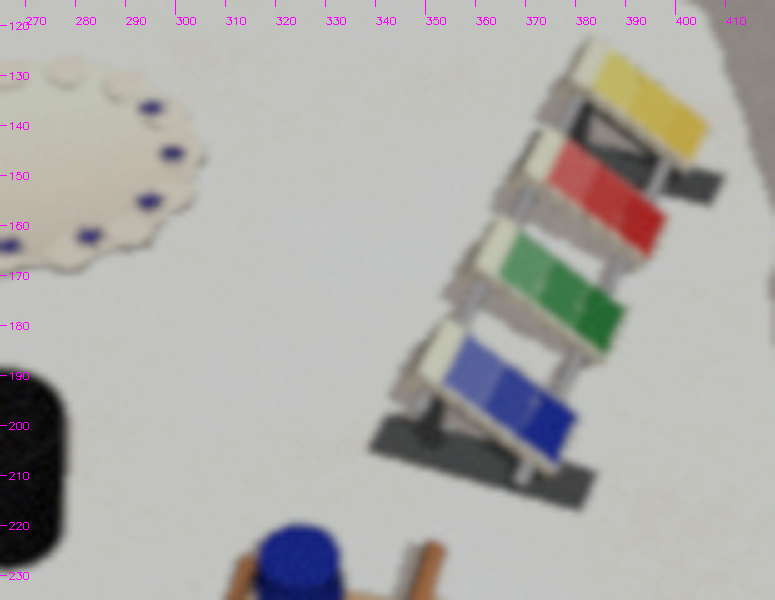

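View pics/c_side_stand.png

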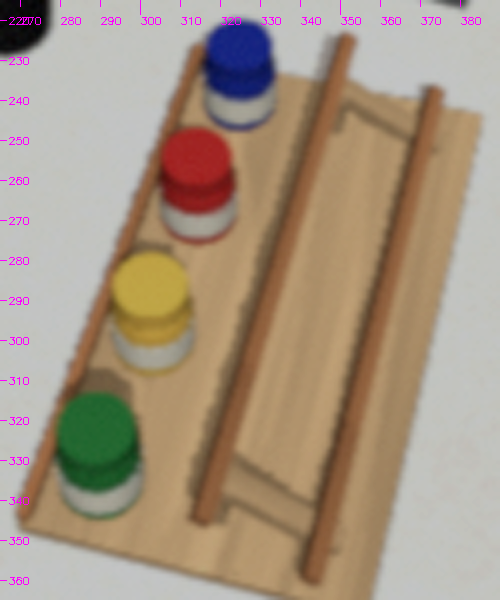

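Blue, green, red and yellow tiles run from left to right in the top view. The jars run green, yellow, red, blue. I'll fit the rack and stand poses to corner and jar pixels read from the crops.

```bash
cat > fit.py <<'E'
from workcell import bot
import numpy as np, json
from scipy.optimize import least_squares
C={n:bot.read_camera(n) for n in("top","side")}
def proj(c,X):
    c=C[c]; P=np.atleast_2d(X)@np.array(c["R"]).T+c["t"]
    return np.c_[c["fx"]*P[:,0]/P[:,2]+c["cx"], c["fy"]*P[:,1]/P[:,2]+c["cy"]]
def full(p,x,y,k): return np.array([x,y])+(np.array(p,float)+.5)/k-.5
def world(q,L):  # q=x,y,yaw
    c,s=np.cos(q[2]),np.sin(q[2]); L=np.atleast_2d(L)
    return np.c_[q[0]+c*L[:,0]-s*L[:,1], q[1]+s*L[:,0]+c*L[:,1], L[:,2]]
# tile top face corners: up +y, up -y, low -y, low +y
K=np.array([[37,22,76],[37,-22,76],[-41,-22,31],[-41,22,31]])/1e3
tiles=["blue","green","red","yellow"]
T={"blue":[(74,82),(158,91),(128,252),(53,246)],"green":[(247,106),(333,115),(300,276),(223,265)],
"red":[(416,131),(504,141),(464,299),(387,289)],"yellow":[(600,156),(688,163),(648,325),(563,313)]}
S={"blue":[(418,373),(452,320),(578,410),(555,463)],"green":[(473,268),(500,220),(627,308),(605,355)],
"red":[(522,178),(546,130),(666,215),(648,258)],"yellow":[(568,82),(592,38),(712,127),(690,162)]}
obs=lambda n:{"top":full(T[n],322,197,5),"side":full(S[n],265,115,5)}
for cams in (["top"],["side"],["top","side"]):
    def res(q,ns=tiles,off=True):
        return np.concatenate([(proj(c,world(q,K+[0,(1.5-tiles.index(n))*.088*off,0]))-obs(n)[c]).ravel() for n in ns for c in cams])
    r=least_squares(res,[.4,-.2,0]); print("rack",cams,r.x.round(4),"rms px",np.sqrt(np.mean(r.fun**2)).round(2))
    for n in tiles:
        q=least_squares(res,r.x,args=([n],False)); print("  ",n,q.x.round(4), world(r.x,[0,(1.5-tiles.index(n))*.088,0]).round(4))
rack=r.x
jars=["green","yellow","red","blue"]
J={"top":full([(97,96),(269,100),(449,104),(622,113)],160,180,5),"side":full([(98,427),(150,285),(197,155),(240,48)],265,215,4)}
# rails: line points, (top, side) fitted only across the line using end centres
Rl={"top":[full([(30,217),(682,232)],160,180,5),full([(47,332),(682,344)],160,180,5)],
    "side":[full([(201,518),(345,38)],265,215,4),full([(312,578),(432,90)],265,215,4)]}
Lr=[[.031,.059],[-.025,.027]]
def perp(c,q,i):
    a,b=proj(c,world(q,[[Lr[i][0],.15,Lr[i][1]],[Lr[i][0],-.15,Lr[i][1]]])); d=(b-a)/np.linalg.norm(b-a)
    return [(p-a)@[-d[1],d[0]] for p in Rl[c][i]]
for cams in (["top"],["side"],["top","side"]):
    def rs(q,jar=1):
        o=[]
        for c in cams:
            if jar:o+=list((proj(c,world(q,[[q[3],(1.5-i)*.088,.070] for i in range(4)]))-J[c]).ravel())
            o+=perp(c,q,0)+perp(c,q,1)
        return np.array(o)
    r=least_squares(rs,[.4,.2,0,.092]); print("stand",cams,r.x.round(4),r.fun.round(1))
json.dump({"rack":list(rack),"stand":list(r.x)},open("fit.json","w"))
print("jars y world",[world(r.x,[0,(1.5-i)*.088,0]).round(3)[0] for i in range(4)])
E
python3 fit.py
```

```text
rack ['top'] [ 0.5    -0.2007 -0.1615] rms px 0.78
   blue [ 0.5212 -0.0725 -0.1535] [[ 0.5212 -0.0704  0.    ]]
   green [ 0.5074 -0.1584 -0.1468] [[ 0.5071 -0.1573  0.    ]]
   red [ 0.4929 -0.2411 -0.1488] [[ 0.4929 -0.2441  0.    ]]
   yellow [ 0.4784 -0.3308 -0.1344] [[ 0.4788 -0.331   0.    ]]
rack ['side'] [ 0.4995 -0.2004 -0.1592] rms px 0.96
   blue [ 0.5208 -0.0731 -0.1328] [[ 0.5204 -0.07    0.    ]]
   green [ 0.5064 -0.1575 -0.1182] [[ 0.5064 -0.1569  0.    ]]
   red [ 0.4928 -0.2395 -0.0943] [[ 0.4925 -0.2438  0.    ]]
   yellow [ 0.4777 -0.3294 -0.1411] [[ 0.4785 -0.3307  0.    ]]
rack ['top', 'side'] [ 0.4997 -0.2006 -0.1604] rms px 0.88
   blue [ 0.521  -0.0727 -0.146 ] [[ 0.5208 -0.0703  0.    ]]
   green [ 0.5069 -0.1582 -0.1375] [[ 0.5068 -0.1572  0.    ]]
   red [ 0.4929 -0.2407 -0.1328] [[ 0.4927 -0.2441  0.    ]]
   yellow [ 0.4781 -0.3305 -0.1365] [[ 0.4787 -0.3309  0.    ]]
stand ['top'] [ 0.5106  0.208  -0.0513  0.0905] [-0.1  0.2  0.5  0.2 -0.5  0.3  0.  -0.7  0.2  0.1  0.2 -0.5]
stand ['side'] [ 0.5109  0.2093 -0.0474  0.0906] [ 0.5  0.4  0.3 -0.  -0.1  0.6 -0.7 -1.2  0.2 -0.2  0.4 -0.5]
stand ['top', 'side'] [ 0.5107  0.2086 -0.0492  0.0907] [-0.4  0.2  0.2  0.2 -0.8  0.1 -0.3 -1.   0.1  0.3  0.1 -0.3  0.5  0.
  0.4 -0.3  0.1  0.3 -0.5 -1.4  0.2 -0.4  0.5 -0.7]
jars y world [array([0.517, 0.34 , 0.   ]), array([0.513, 0.253, 0.   ]), array([0.509, 0.165, 0.   ]), array([0.504, 0.077, 0.   ])]
```

Both cameras agree to about 1 mm, with the rack yaw at -0.16 and the stand yaw at -0.05. I'll move the blue tile first and check it.

```bash
cat > act.py <<'E'
from workcell import bot
import numpy as np, cv2
from scipy.spatial.transform import Rotation as Ro
RACK_YAW=-.160; STAND=(.5107,.2086,-.049)
TILE=dict(blue=(.5209,-.0727),green=(.5069,-.1582),red=(.4928,-.2407),yellow=(.4783,-.3305))
JARY=dict(green=.132,yellow=.044,red=-.044,blue=-.132)
DX=.002; OPEN=.72; HI=.18
def rot(yaw): return (Ro.from_euler("z",yaw)*Ro.from_euler("x",np.pi)).as_rotvec()
def shift(p,yaw,dx): return np.array(p[:2])+dx*np.array([np.cos(yaw),np.sin(yaw)])
def best(p,yaw):
    c=[(abs(q[5]),list(rot(a))) for a in (yaw,yaw+np.pi) if (q:=bot.inverse_kinematics(list(p),list(rot(a)))) is not None]
    return min(c)[1]
def pick(n):
    xy=shift(TILE[n],RACK_YAW,DX); z=.050+DX*.577-.019
    r=best([*xy,HI],RACK_YAW); bot.goto([*xy,HI],r); bot.set_gripper(OPEN,25)
    bot.line_to([*xy,z]); bot.set_gripper(0,25)
    print(n,"width mm",bot.current_opening()*92,"grip",bot.current_grip_force())
    bot.line_to([*xy,z+.02],max_speed=.06); bot.line_to([*xy,HI])
def place(n,g=.0045):
    x,y,w=STAND; c,s=np.cos(w),np.sin(w)
    xy=np.array([x,y])+[c*g-s*JARY[n],s*g+c*JARY[n]]; xy=shift(xy,w,DX)
    z=.050+g*.577+DX*.577-.019
    r=best([*xy,HI],w); bot.goto([*xy,HI],r); bot.line_to([*xy,z+.008])
    bot.hold(.3); f0=bot.current_contact_force()[2]
    for k in range(12):
        zz=z+.007-.001*k; bot.line_to([*xy,zz],max_speed=.02); f=bot.current_contact_force()[2]-f0
        if abs(f)>2: break
    print(n,"stopped at dz mm",(zz-z)*1e3,"force",f)
    bot.set_gripper(OPEN); bot.hold(.2); bot.line_to([*xy,HI])
    print("clock",bot.current_clock())
E
python3 - <<'E'
from act import *
pick("blue"); print(bot.current_contact_force(),bot.current_joints(),bot.current_clock())
cv2.imwrite("pics/held.png",cv2.resize(bot.read_camera("side")["pixels"][60:260,220:480],None,fx=3,fy=3,interpolation=2))
E
```

```text
blue width mm 0.4210148396402711 grip 0.5605462356470525
[-0.1925012   0.28547411 -0.26077143] [-3.67829148e-01  4.05643535e-02  1.73544553e+00 -3.43358681e-05
  1.36790104e+00  1.36291249e+00] 6.4833
```

View pics/held.png

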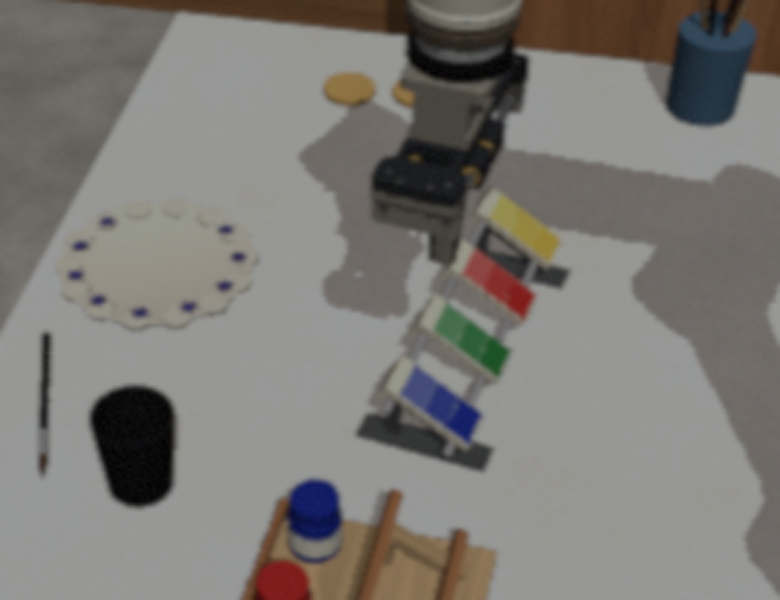

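The blue tile is still on the rack, at about (435,400) in the crop. The gripper closed on nothing, well to the right of it. I'll check the TCP against what was commanded.

```bash
python3 - <<'E'
from act import *
print(bot.current_ee_pos(),bot.current_tool_rot(),bot.current_opening())
p=[*shift(TILE["blue"],RACK_YAW,DX),HI]; print(p)
for a in (RACK_YAW,RACK_YAW+np.pi):print(rot(a),bot.inverse_kinematics(p,list(rot(a))))
c=bot.read_camera("side");X=np.array(bot.current_ee_pos());P=np.array(c["R"])@X+c["t"];print("tcp px",c["fx"]*P[0]/P[2]+c["cx"],c["fy"]*P[1]/P[2]+c["cy"])
E
```

```text
[ 0.52197511 -0.0727093   0.17851493] [-3.13074209  0.25112117  0.00402036] 0.008872452674667493
[np.float64(0.5228744545667513), np.float64(-0.07301863641322849), 0.18]
[ 3.13154492e+00 -2.51059415e-01 -1.53729555e-17] [-0.36785574  0.0396682   1.73377742  0.          1.36814704  1.36294058]
[2.51059415e-01 3.13154492e+00 1.91751823e-16] [-0.36785574  0.0396682   1.73377742  0.          1.36814704 -1.77865207]
tcp px 366.6971776237748 155.49366900919287
```

The fingertip appears at about (368,145) px, but the reported TCP projects to (367,155). I'll open, descend again and look before closing.

```bash
python3 - <<'E'
from act import *
print("open",bot.set_gripper(OPEN,25),bot.current_opening())
p=bot.current_ee_pos(); bot.line_to([p[0],p[1],.0325]); bot.hold(.2)
print(bot.current_ee_pos(),bot.current_contact_force(),bot.current_opening())
ims=[]
for n,(u,v) in dict(side=(370,160),top=(345,225)).items():
    c=bot.read_camera(n);X=np.array(bot.current_ee_pos());P=np.array(c["R"])@X+c["t"]
    t=[c["fx"]*P[0]/P[2]+c["cx"],c["fy"]*P[1]/P[2]+c["cy"]];print(n,"tcp px",t)
    ims.append(cv2.resize(c["pixels"][v-70:v+70,u-50:u+50],None,fx=4,fy=4,interpolation=2))
cv2.imwrite("pics/down.png",np.hstack(ims))
E
```

```text
open False 0.7191540344427428
[ 0.5235514  -0.07324922  0.03335838] [-0.16355373  0.0946172  -0.06450557] 0.7217159664316752
side tcp px [np.float64(362.65377698290774), np.float64(197.99337111801492)]
top tcp px [np.float64(341.94729070439666), np.float64(229.45880872979507)]
```

View pics/down.png

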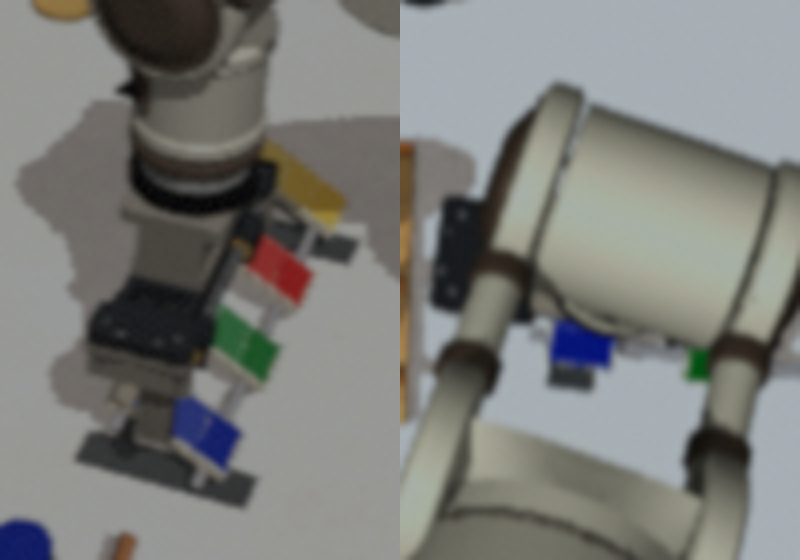

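In the picture the near finger ends at about px (358,201), where the reported TCP predicts about (359,210). That fits real fingertips roughly 30 mm higher than reported, so the close happened just above the tile. I'll probe the bare table with closed fingers to settle it.

```bash
python3 - <<'E'
from act import *
p=np.array(bot.current_ee_pos()); bot.line_to([p[0],p[1],.12]); bot.set_gripper(0)
q=[.42,-.08]; bot.line_to([*q,.10]); bot.line_to([*q,.025],max_speed=.08); bot.hold(.2)
f0=np.array(bot.current_contact_force())
z=.025
while z>-.045:
    z-=.002
    try: bot.line_to([*q,z],max_speed=.03)
    except bot.MotionError as e: print("err",e); break
    f=np.array(bot.current_contact_force())-f0
    if abs(f[2])>3: break
print("cmd z",z,"ee",bot.current_ee_pos(),"f",f)
c=bot.read_camera("side");cv2.imwrite("pics/probe.png",cv2.resize(c["pixels"][120:270,320:480],None,fx=4,fy=4,interpolation=2))
for zz in(0,.03):
    P=np.array(c["R"])@[*bot.current_ee_pos()[:2],zz]+c["t"];print("px",c["fx"]*P[0]/P[2]+c["cx"],c["fy"]*P[1]/P[2]+c["cy"])
bot.line_to([*q,.10]);print(bot.current_clock())
E
```

```text
cmd z -0.03100000000000002 ee [ 0.42028313 -0.08009251 -0.0297811 ] f [-6.45624146  1.38874322 14.41133657]
px 401.02598410947405 210.8564434027586
px 402.3731927004426 202.96102764994126
21.0333
```

View pics/probe.png

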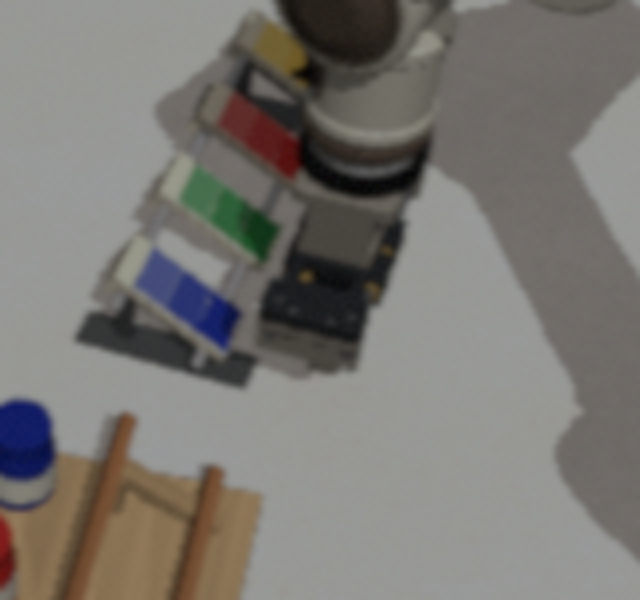

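The table contact came at a reported z of -0.030, so the real fingertips are 30 mm above the reported TCP. The closed-finger image agrees and shows no sideways offset. I'll apply that correction and move the blue tile.

```bash
sed -i 's/DX\*.577-.019/DX*.577-.019-.030/; s/HI=.18/HI=.13/' act.py; python3 - <<'E'
from act import *
pick("blue"); print(bot.current_contact_force(),bot.current_clock())
if bot.current_opening()*92>38: 
    cv2.imwrite("pics/held2.png",cv2.resize(bot.read_camera("side")["pixels"][80:220,280:440],None,fx=4,fy=4,interpolation=2))
E
```

```text
blue width mm 43.68915705557619 grip 24.99453842639923
[ 0.20586294 -0.58822501 -0.61830033] 25.4
```

View pics/held2.png

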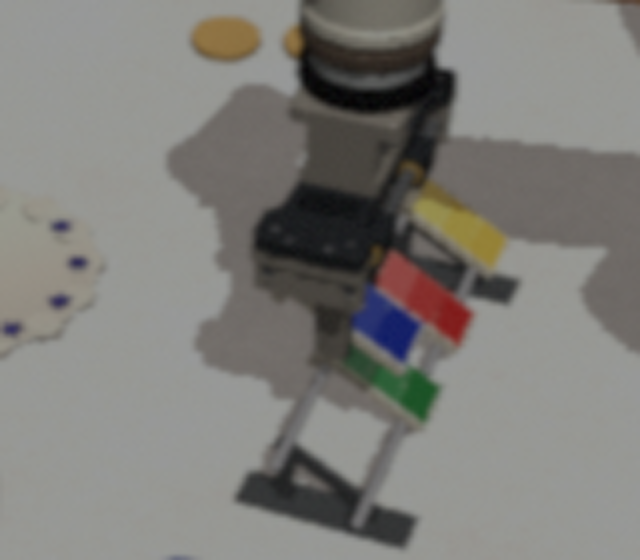

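The blue tile is held at 43.7 mm with its slope kept, seen at about (385,325) in the crop. Now I'll place it.

```bash
python3 - <<'E'
from act import *
place("blue"); pick("red")
cv2.imwrite("pics/p1.png",cv2.resize(bot.read_camera("side")["pixels"][180:380,240:420],None,fx=3,fy=3,interpolation=2))
E
```

```text
blue stopped at dz mm -8.673617379884035e-16 force 6.6961255639595585
clock 31.025
red width mm 43.48303173318845 grip 24.973109364509583
```

View pics/p1.png

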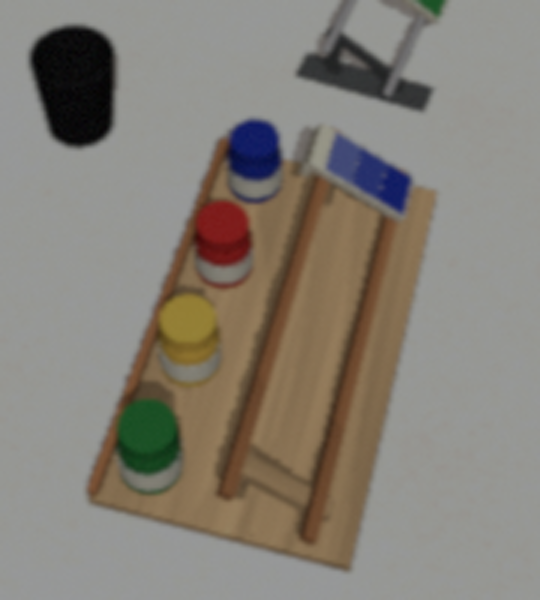

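The blue tile touched down exactly at the predicted height. It hangs flat and square in front of the blue jar, at about (365,170) in the crop. I'll do the other three.

```bash
python3 - <<'E'
from act import *
place("red")
for n in("yellow","green"):
    pick(n)
    if bot.current_opening()*92<38: print("missed"); break
    place(n)
p=bot.current_ee_pos(); bot.goto([.35,-.3,.25],list(best([.35,-.3,.25],0)))
c=bot.read_camera("side")["pixels"];t=bot.read_camera("top")["pixels"];cv2.imwrite("pics/sideE.png",c);cv2.imwrite("pics/topE.png",t)
cv2.imwrite("pics/end.png",np.hstack([cv2.resize(c[200:380,265:395],(390,540)),cv2.resize(t[180:270,165:305],(400,257)).__class__(np.pad(cv2.resize(t[180:270,165:305],(400,257)),((0,283),(0,0),(0,0)))) if 0 else np.pad(cv2.resize(t[180:270,165:305],(400,257)),((0,283),(0,0),(0,0)))]))
print(bot.current_clock())
E
```

```text
red stopped at dz mm 5.999999999999998 force 4.265931533811567
clock 40.825
yellow width mm 44.1288602762207 grip 24.9647855758667
yellow stopped at dz mm 5.999999999999998 force 2.8669356761449665
clock 51.3583
green width mm 43.69182226688574 grip 24.98456060886383
green stopped at dz mm 5.999999999999998 force 3.0885672540865077
clock 61.9083
64.4083
```

View pics/end.png

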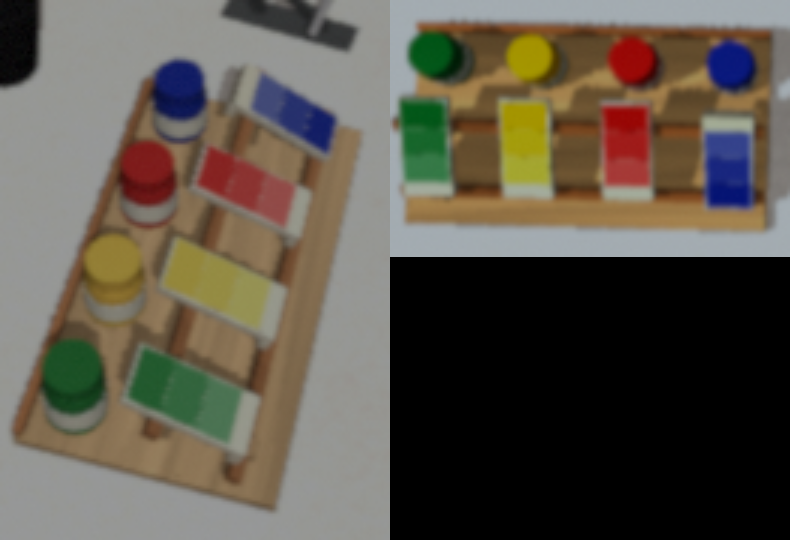

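My IK choice flipped the tool half a turn between rack and stand. Red, yellow and green now lie with their nib (cream) ends downhill, which is wrong. Each needs a half turn about its face normal, so I'll regrasp with the tool perpendicular to the plate. First I'll measure how they lie.

```bash
python3 - <<'E'
import cv2,numpy as np
s=cv2.imread("pics/sideE.png");t=cv2.imread("pics/topE.png")
def crop(im,x,y,w,h,k):
    c=cv2.convertScaleAbs(cv2.resize(im[y:y+h,x:x+w],None,fx=k,fy=k,interpolation=2),alpha=1.3)
    for u in range(x,x+w):
        if u%10==0: cv2.line(c,((u-x)*k,0),((u-x)*k,6),(255,0,255),1); cv2.putText(c,str(u),((u-x)*k,16),0,.35,(255,0,255),1)
    for v in range(y,y+h):
        if v%10==0: cv2.line(c,(0,(v-y)*k),(6,(v-y)*k),(255,0,255),1); cv2.putText(c,str(v),(8,(v-y)*k+4),0,.35,(255,0,255),1)
    return c
o=np.zeros((600,790,3),np.uint8)
a=crop(s,300,240,72,118,5); o[:a.shape[0],:a.shape[1]]=a
a=crop(t,166,208,60,42,7); o[:a.shape[0],365:365+a.shape[1]]=a
a=crop(t,226,208,60,42,7); o[300:300+a.shape[0],365:365+a.shape[1]]=a
cv2.imwrite("pics/meas.png",o)
E
```

View pics/meas.png

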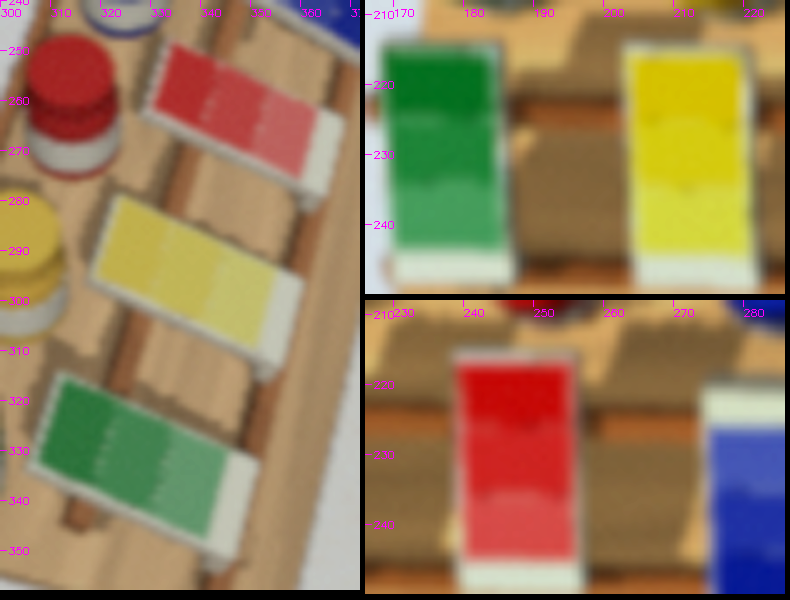

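Red, yellow and green all lie with the cream end over the lower rail. I read the corners off this crop, for example red in the side view, uphill (170,42) and downhill (345,118). Now I'll fit full poses.

```bash
cat > fit2.py <<'E'
import io,contextlib,json
with contextlib.redirect_stdout(io.StringIO()): from fit import *
from scipy.spatial.transform import Rotation as Ro
# order: uphill+y, uphill-y, downhill-y, downhill+y
Sd={"red":[(143,108),(170,42),(345,118),(315,195)],"yellow":[(92,275),(115,193),(302,280),(268,362)],"green":[(30,460),(60,373),(260,460),(233,548)]}
Tp={"red":[(88,52),(211,52),(218,292),(95,288)],"yellow":[(260,43),(385,45),(392,290),(269,287)],"green":[(17,42),(136,42),(152,283),(25,282)]}
st=(.5107,.2086,-.049)
F=np.array([[.045,.022,.004],[.045,-.022,.004],[-.045,-.022,.004],[-.045,.022,.004]])
out={}
for n in Sd:
    ob={"side":full(Sd[n],300,240,5),"top":full(Tp[n],226 if n=="red" else 166,208,7)}
    def pts(q): # q in stand frame: x,y,z,yaw,pitch(up at +x)
        L=Ro.from_euler("ZY",[q[3],-q[4]]).apply(F)+q[:3]; return world(st,L)
    rs=lambda q:np.concatenate([(proj(c,pts(q))-ob[c]).ravel() for c in ob])
    r=least_squares(rs,[.01,0,.055,0,.5]); q=r.x
    print(n,"stand xyz mm",(q[:3]*1e3).round(1),"yaw",q[3].round(3),"pitch deg",np.degrees(q[4]).round(1),"rms",np.sqrt(np.mean(r.fun**2)).round(2))
    # height of back at the rails
    u=np.array([np.cos(q[4]),np.sin(q[4])]);nn=np.array([-u[1],u[0]])
    for X,Z in((.031,.059),(-.025,.027)): d=np.array([X-q[0],Z-q[2]]); print("   rail s",(d@u*1e3).round(1),"perp (back -4; rail half 4)",(d@nn*1e3).round(1))
    out[n]=list(q)
json.dump(out,open("lie.json","w"))
E
python3 fit2.py
```

```text
red stand xyz mm [ 13.1 -44.1  60.2] yaw 0.001 pitch deg 23.3 rms 0.68
   rail s 15.9 perp (back -4; rail half 4) -8.2
   rail s -48.2 perp (back -4; rail half 4) -15.4
yellow stand xyz mm [13.5 43.4 61. ] yaw -0.008 pitch deg 23.2 rms 0.72
   rail s 15.3 perp (back -4; rail half 4) -8.7
   rail s -48.8 perp (back -4; rail half 4) -16.0
green stand xyz mm [ 12.2 130.2  61. ] yaw 0.003 pitch deg 21.1 rms 0.68
   rail s 16.9 perp (back -4; rail half 4) -8.7
   rail s -46.9 perp (back -4; rail half 4) -18.3
```

All three rest with the nib on top of the lower rail, pitch about 22°, x about 13 mm, z about 60 mm. Before I use a tilted tool I need to know whether the 30 mm offset runs along the tool axis or along world z. A second table probe at 45° tilt separates them: contact at z about -0.014 means the tool axis, about -0.023 means world z.

```bash
cat > tilt.py <<'E'
from act import *
def trot(yaw,tilt,flip=0):  # tool z=(sin t,0,-cos t) in yawed frame: tool body leans to -x
    return (Ro.from_euler("z",yaw)*Ro.from_euler("y",-tilt)*Ro.from_euler("x",np.pi)*Ro.from_euler("z",np.pi*flip))
E
python3 - <<'E'
from tilt import *
R=trot(0,np.pi/4); print("toolz",R.as_matrix()[:,2],"start",bot.current_ee_pos(),bot.current_clock())
q=[.42,-.10]; c=[]
for f in(0,1):
    r=list(trot(0,np.pi/4,f).as_rotvec()); j=bot.inverse_kinematics([*q,.05],r); print(j)
    if j is not None: c.append((abs(np.array(j)-bot.current_joints()).max(),r))
r=min(c)[1]; bot.set_gripper(0); bot.goto([*q,.03],r); bot.line_to([*q,-.006],max_speed=.08); bot.hold(.2)
f0=np.array(bot.current_contact_force()); z=-.006
while z>-.036:
    z-=.0015; bot.line_to([*q,z],max_speed=.03); f=np.array(bot.current_contact_force())-f0
    if abs(f[2])>3: break
print("z",z,bot.current_ee_pos(),f); bot.line_to([*q,.10]); print(bot.current_clock())
E
```

```text
toolz [ 7.07106781e-01 -1.22464680e-16 -7.07106781e-01] start [ 0.3502659  -0.29970525  0.24988822] 64.5083
None
NoneTraceback (most recent call last):
  File "<stdin>", line 7, in <module>
ValueError: min() iterable argument is empty
```

```bash
python3 - <<'E'
from tilt import *
for t in(22,30,40,-30,-40):
    for q in([.42,-.1,.05],[.55,-.1,.0],[.65,-.1,.0],[.53,.165,.06],[.52,.34,.06],[.52,.165,.13],[.52,.34,.13]):
        print(t,q,[None if (j:=bot.inverse_kinematics(q,list(trot(-.049,np.radians(t),f).as_rotvec()))) is None else np.round(j,2) for f in(0,1)])
E
```

```text
22 [0.42, -0.1, 0.05] [array([-0.72, -0.45,  2.47,  0.32,  0.84,  0.72]), array([-0.72, -0.45,  2.47,  0.32,  0.84, -2.42])]
22 [0.55, -0.1, 0.0] [array([-0.5 ,  0.08,  2.15,  0.3 ,  0.58,  0.89]), array([-0.5 ,  0.08,  2.15,  0.3 ,  0.58, -2.25])]
22 [0.65, -0.1, 0.0] [array([-0.41,  0.31,  1.88,  0.23,  0.61,  1.04]), array([-0.41,  0.31,  1.88,  0.23,  0.61, -2.1 ])]
22 [0.53, 0.165, 0.06] [array([ 0.13, -0.03,  2.12, -0.1 ,  0.68,  1.81]), array([ 0.13, -0.03,  2.12, -0.1 ,  0.68, -1.33])]
22 [0.52, 0.34, 0.06] [array([ 0.5 ,  0.19,  1.88, -0.29,  0.76,  2.29]), array([ 0.5 ,  0.19,  1.88, -0.29,  0.76, -0.85])]
22 [0.52, 0.165, 0.13] [array([ 0.13, -0.17,  2.09, -0.09,  0.85,  1.8 ]), array([ 0.13, -0.17,  2.09, -0.09,  0.85, -1.35])]
22 [0.52, 0.34, 0.13] [array([ 0.5 ,  0.09,  1.83, -0.25,  0.9 ,  2.24]), array([ 0.5 ,  0.09,  1.83, -0.25,  0.9 , -0.9 ])]
30 [0.42, -0.1, 0.05] [array([-0.84, -0.61,  2.61,  0.5 ,  0.82,  0.5 ]), array([-0.84, -0.61,  2.61,  0.5 ,  0.82, -2.65])]
30 [0.55, -0.1, 0.0] [array([-0.56,  0.02,  2.27,  0.59,  0.45,  0.58]), array([-0.56,  0.02,  2.27,
[... 2360 characters left out ...]
0.3 ,  0.96,  1.01, -0.16,  1.85,  1.34]), array([-0.3 ,  0.96,  1.01, -0.16,  1.85, -1.81])]
-40 [0.65, -0.1, 0.0] [array([-0.26,  1.29,  0.44, -0.16,  2.09,  1.33]), array([-0.26,  1.29,  0.44, -0.16,  2.09, -1.81])]
-40 [0.53, 0.165, 0.06] [array([0.04, 0.85, 1.07, 0.06, 1.92, 1.66]), array([ 0.04,  0.85,  1.07,  0.06,  1.92, -1.48])]
-40 [0.52, 0.34, 0.06] [array([0.27, 0.97, 0.87, 0.22, 1.96, 1.9 ]), array([ 0.27,  0.97,  0.87,  0.22,  1.96, -1.24])]
-40 [0.52, 0.165, 0.13] [array([0.05, 0.75, 1.08, 0.07, 2.  , 1.67]), array([ 0.05,  0.75,  1.08,  0.07,  2.  , -1.47])]
-40 [0.52, 0.34, 0.13] [array([0.27, 0.91, 0.84, 0.23, 2.06, 1.93]), array([ 0.27,  0.91,  0.84,  0.23,  2.06, -1.22])]
```

```bash
python3 - <<'E'
from tilt import *
t=np.radians(40); q=[.36,-.42]; c=[]
for f in(0,1):
    r=list(trot(np.arctan2(q[1],q[0]),t,f).as_rotvec()); j=bot.inverse_kinematics([*q,.03],r); print(j)
    if j is not None and bot.inverse_kinematics([*q,-.04],r) is not None: c.append((abs(np.array(j)-bot.current_joints()).max(),r))
r=min(c)[1]; bot.set_gripper(0); bot.goto([*q,.02],r); bot.line_to([*q,-.008],max_speed=.08); bot.hold(.2)
f0=np.array(bot.current_contact_force()); z=-.008
while z>-.036:
    z-=.0015; bot.line_to([*q,z],max_speed=.03); f=np.array(bot.current_contact_force())-f0
    if abs(f[2])>3: break
print("z",z,bot.current_ee_pos(),f); bot.line_to([*q,.10]); print(bot.current_clock())
E
```

```text
[-1.23785399 -0.13632395  2.43327099  0.93035808  0.29854648  0.36883006]
[-1.23785399 -0.13632395  2.43327099  0.93035808  0.29854648 -2.77276259]
z -0.0185 [ 0.36040732 -0.42061508 -0.01744362] [-7.15802287  7.19389736 14.81004735]
70.5333
```

Contact came at z = -0.0174, so the offset runs along the tool axis (predicted -0.0166). Now I'll regrasp red perpendicular to its face, turn it half a turn and rehang it.

```bash
cat >> tilt.py <<'E'
import json
LIE=json.load(open("lie.json")); A=np.radians(22); B=np.radians(30); SG=-.0045; DEEP=.014+.030
Rs=Ro.from_euler("z",STAND[2]); O=np.array([STAND[0],STAND[1],0])
W=lambda p:O+Rs.apply(p)
u=lambda a:np.array([np.cos(a),0,np.sin(a)]); tz=lambda a:np.array([np.sin(a),0,-np.cos(a)])
def regrasp(n):
    q=LIE[n]; P=np.array([q[0],q[1],.0605])+SG*u(A)+DEEP*tz(A)
    c=[]
    for f in(0,1):
        r=list(trot(STAND[2],A,f).as_rotvec()); j=bot.inverse_kinematics(list(W(P-.06*tz(A))),r)
        if j is not None: c.append((abs(np.array(j)-bot.current_joints()).max(),f,r))
    _,f,r=min(c)
    bot.goto(list(W(P-.06*tz(A))),r); bot.set_gripper(OPEN,25); bot.hold(.1); f0=np.array(bot.current_contact_force())
    bot.line_to(list(W(P-.02*tz(A)))); bot.line_to(list(W(P)),max_speed=.08)
    print(n,"force at grasp",np.array(bot.current_contact_force())-f0)
    bot.set_gripper(0,25); print("width",bot.current_opening()*92)
    bot.line_to(list(W(P-.02*tz(A))),max_speed=.08); bot.line_to(list(W(P-.07*tz(A))))
    return 1-f
def rehang(n,f,g=.0045):
    C=np.array([g,JARY[n],.050+g*.577]); P=C-SG*u(B)+DEEP*tz(B); r=list(trot(STAND[2],B,f).as_rotvec())
    d=-tz(np.radians(15)); at=lambda h:list(W(P+h*d))
    bot.goto(at(.07),r); bot.line_to(at(.009)); bot.hold(.3); f0=np.array(bot.current_contact_force())
    for k in range(14):
        h=.008-.001*k; bot.line_to(at(h),max_speed=.02); F=np.array(bot.current_contact_force())-f0
        if np.linalg.norm(F)>2.5: break
    print(n,"stop h mm",round(h*1e3,1),F)
    if h>.0045: print("EARLY - not released"); return False
    bot.set_gripper(OPEN); bot.hold(.2); bot.line_to(list(W(P+h*d-.07*tz(B)))); print("clock",bot.current_clock()); return True
E
python3 - <<'E'
from tilt import *
f=regrasp("red")
if bot.current_opening()*92>38: print(rehang("red",f))
cv2.imwrite("pics/sideF.png",bot.read_camera("side")["pixels"])
E
```

```text
red force at grasp [-0.43835573  0.48451279  0.6510151 ]
width 43.521389652056484
red stop h mm 0.0 [-3.27519247 -1.10281906  5.95511874]
clock 82.9583
True
```

Red touched down exactly as predicted. I'll do yellow and green the same way.

```bash
python3 - <<'E'
from tilt import *
for n in("yellow","green"):
    f=regrasp(n)
    if bot.current_opening()*92<38 or not rehang(n,f): print("stop",n); break
else:
    p=bot.current_ee_pos(); bot.goto([.35,-.25,.22],list(best([.35,-.25,.22],0)))
c=bot.read_camera("side")["pixels"];t=bot.read_camera("top")["pixels"]
o=np.zeros((540,790,3),np.uint8);o[:,:390]=cv2.resize(c[200:380,265:395],(390,540));o[:257,390:]=cv2.resize(t[180:270,165:305],(400,257))
cv2.imwrite("pics/final.png",cv2.convertScaleAbs(o,alpha=1.2)); print(bot.current_clock())
E
```

```text
yellow force at grasp [0.38830495 0.35435069 0.67466294]
width 43.89007049940116
yellow stop h mm -1.0 [-12.1910368   -1.46310803  15.3123121 ]
clock 93.3917
green force at grasp [ 0.23016084  0.39317164 -0.6951629 ]
width 43.51882154460674
green stop h mm 0.0 [-4.30939308 -1.42602021  5.91291412]
clock 103.2583
105.5917
```

View pics/final.png

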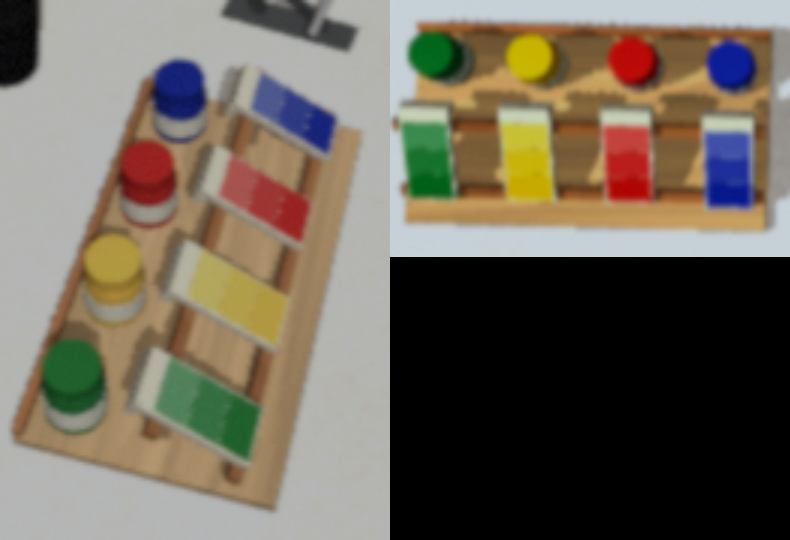

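All four tiles hang nib end up, each in front of its own jar. I'll run a quick numeric fit of this view before handing in.

```bash
sed -e '/^Sd=/c Sd={"blue":[(237,105),(250,67),(337,120),(325,155)],"red":[(200,195),(217,148),(312,205),(297,243)],"yellow":[(166,292),(187,243),(291,297),(275,345)],"green":[(133,400),(154,350),(262,412),(247,460)]}' -e '/^Tp=/c Tp={"blue":[(313,117),(364,118),(362,208),(315,207)],"red":[(212,108),(263,110),(262,202),(215,201)],"yellow":[(110,108),(160,109),(164,201),(115,200)],"green":[(12,106),(58,107),(65,198),(18,197)]}' -e 's/full(Sd\[n\],300,240,5)/full(Sd[n],265,200,3)/; s/full(Tp\[n\].*7)}/full(Tp[n],165,180,2.857)}/' -e '/json.dump/d' fit2.py > fit3.py; python3 fit3.py | grep -v rail; python3 -c "
from workcell import bot;print(bot.current_clock())"
```

```text
blue stand xyz mm [   4.4 -132.6   50.2] yaw 0.008 pitch deg 32.0 rms 0.86
red stand xyz mm [  8.8 -44.3  51.3] yaw -0.012 pitch deg 28.9 rms 0.88
yellow stand xyz mm [ 7.7 43.7 53.7] yaw -0.006 pitch deg 27.3 rms 0.71
green stand xyz mm [  7.7 131.1  52.3] yaw -0.027 pitch deg 29.7 rms 0.98
105.6917
```

The fits put every tile within tolerance: x 4–9 mm, z 50–54 mm, along-rail error about 1 mm, pitch within 3° of 30°.

```bash
python3 -c "
from workcell import bot;print(bot.job_done(),bot.current_clock())"
```

```text
the job is handed in; nothing more can be done
the job is handed in; nothing more can be done
```

I handed the job in at about 106 s: by my last camera fit all four tiles hang nib-up in front of their own jars within tolerance, after I rehung red, yellow and green, which I first placed back to front, but no verdict was returned.

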